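# Take the temperature of the titration cell

## Task

Pick up the handheld infrared thermometer from its thin white mat and point it, level, at the middle of the side wall of the squat, flat-lidded titration cell, with the lens about 5 cm from the wall; keep it there, still, for at least two seconds. Then set it down flat (do not drop it) in the spot on the mat where it lay, and let go. Do not shift or knock over the cell, the tall bottle or the conical flask.

Things in the scene. Friction and masses are not known exactly. Their poses are not given: they have to be found in the camera images.
- thermometer_mid (a point): Centre of the infrared thermometer: grey bar 149 mm long, 34 wide, 40 tall, about 0.2 kg, flat on a white mat (220 x 120 x 4 mm, fixed to the bench). Round black barrel at the lens end, display on top of the other end. x points along the bar to the lens, whose face is 75 mm ahead; z up. Centre 20 mm above its underside; grip here across the 34 mm (y). Lens starts pointing away from robot, within 45 deg.
- cell_mid (a point): Centre of the titration cell to be measured: upright squat white cylinder with steel bands, 90 mm across, 120 mm tall, flat steel lid of the same width with three 12 mm white stubs; loose, 0.9 kg. The point is on its axis, half-way up (60 mm above the bench), 45 mm inside the wall; any side may be measured. It shares three places in a row with bottle and flask.
- bottle: Bystander: tall white round bottle with a grey cap, 68 mm across, 190 mm tall, standing loose. Origin at the centre of its underside.
- flask: Bystander: white conical flask with a narrow neck, 86 mm across at the foot, 133 mm tall, standing loose. Origin at the centre of its underside.

How it is judged:
By the outcome, as a careful person would: the job done as asked, in the order asked, and still so for the second after the job is handed in, with the robot touching nothing.
It also fails if it takes over 61 s, if anything falls off the work surface, if the arm or the gripper's body presses on something with over 40 N, if the wrist force passes 120 N, or if a joint passes its speed limit or range.

## Robot

A 6-joint arm with a two-finger parallel gripper is mounted at the origin on the work surface. World frame = base frame: x ahead of the robot, y to its left, z up, the work surface at z = 0. Lengths are in m, angles in rad, forces in N, time in s.
With the tool pointing down it reaches from about 0.15 to 0.775 m from the base axis. Payload 6.1 kg.
Tool frame: the origin (TCP) lies midway between the tips of the shut fingers; the grasp point (between the pads) lies 19 mm behind it (grip_point_offset is the distance from the TCP to the grasp point, in m); y points along the fingers, z is the direction in which the jaws open and shut, and the axes are right-handed (so a half turn about y gives the same grasp; the last joint's range is limited). The gripper opens to 85 mm and grips with 20 to 120 N. Pads are 22 mm wide; open, the fingers measure 114 mm over their backs; the gripper's body (76 mm by 85 mm) begins 54 mm behind the grasp point. The pads swing forward as they close: fully open they stand 13 mm farther back than shut.
Start: joints at [-1.116, 0.126, -0.04, 1.405, 0, 1.571], TCP at [0.231, -0.472, 0.231] pointing down, gripper open.
Joint ranges: [-2.72, 2.72], [-0.95, 1.95], [-1.27, 1.35], [-1.78, 2.02], [-1.46, 1.47], [-3.14, 3.14]. Speed limits (rad/s): [2.39, 2.39, 3.01, 3.14, 3.14, 3.14].

## Interface

Orientations are given as a unit quaternion [w, x, y, z].
In Python, from workcell import * gives the robot as it stands.
- The arm moves only by the shell command python3 -m pendant 'ROWS'. ROWS is text: rows parted by semicolons, each of 7 numbers parted by spaces: the shift along the world's x, y, z in mm, then the turn, a rotation vector about the world's x, y, z in rad, then the opening, from 0 (shut) to 1 (fully open). A call has 1 to 12 rows; each row shifts and turns the commanded pose from where the row before left it; what a row does not reach is not made up. A row lasts 1/12 s, in which the tool goes at most 41.7 mm and 7.16 degrees, less where a joint would pass 70% of its speed; a pose out of reach is approached as far as the arm can. A call with a gripper value outside its range is refused whole. The fingers move at their own pace and stop on an object; the grip force is fixed at half the most. Time passes only in rows, so rows that do not move let the fingers close. It gives the time, the measured TCP pose, the force and the opening at its end, in the units of the state.
- state(): the state, without advancing time (a new reading comes with each control period).
- capture(name): name is "scene" or "top" or "wrist"; returns the picture (400x640x3 uint8, red, green, blue); there is no depth.
- get_calibration(name): a dict with "intrinsics" (3x3 intrinsics, pixels), "dist_coeffs" ([k1, k2, p1, p2, k3] as OpenCV has them; the pictures are not rectified), "pose" (4x4, takes a point from camera to world coordinates). Camera axes: x right, y up, looking along -z (the intrinsics and any distortion apply to the point x, -y, -z); pixel columns grow to the right and rows downward; lengths in m; the calibration is good to about 2 mm. A picture is of the moment at which its call begins: read the wrist's pose just before it. get_calibration takes no time and is no camera call; for the wrist camera it gives the pose at the moment of the call.
- sign_off(): hands the job in, once; it reports no verdict.
The state is a dict: "clock": time; "joints": joint angles; "joint_vel": joint speeds; "joint_torque": joint torques, N m; "eef_pos": TCP position; "orientation": TCP orientation; "ft_force": force on the tool from outside, world axes, zero at the start; "ft_torque": the same for the moment, N m; "width": opening from 0.0 (shut) to 1.0 (fully open).
Only numpy, scipy, OpenCV 4.12 (cv2) and the standard library are available. Lean on these libraries where they do the work, as an engineer would, in place of code of your own. Each camera call takes 0.05 s, during which the arm holds its last target.

## Working session

There is one attempt and no reset: what is moved stays moved. The work goes in short steps, Python scripts to look and compute and a shell command to move; the robot and the scene stay as the last step left them, time stands still between calls to the robot, and variables do not carry over. Pictures are saved under pics/ and viewed, and the job is handed in when it is done.

```bash
ls; mkdir -p pics; python3 - <<'E'
from workcell import *
import cv2
s=state();print(s)
for n in("scene","top","wrist"):
    c=get_calibration(n);print(n,c)
    cv2.imwrite(f"pics/{n}0.png",capture(n)[:,:,::-1])
E
```

```text
pics
{'clock': 0.0, 'joints': array([-1.11599056e+00,  1.26372771e-01, -4.06204908e-02,  1.40540963e+00,
        1.24950011e-05,  1.57078394e+00]), 'joint_vel': array([-0.00065964,  0.00135735, -0.0005645 , -0.00058494, -0.0006566 ,
        0.00040453]), 'joint_torque': array([-7.74554537e-04, -4.35918117e+01,  3.52921915e+01,  1.74817443e-02,
        5.36521372e-05, -2.20960359e-06]), 'eef_pos': array([ 0.23044556, -0.47125422,  0.23052656]), 'orientation': array([ 0.15929629, -0.15954379,  0.68945563, -0.68834687]), 'ft_force': array([ 0.06952659,  0.2917441 , -0.35573341]), 'ft_torque': array([-0.00996731, -0.00710757, -0.00743479]), 'width': 1.0008558375041252}
scene {'intrinsics': array([[498.43995489,   0.        , 328.83453439],
       [  0.        , 498.43995489, 200.17508042],
       [  0.        ,   0.        ,   1.        ]]), 'dist_coeffs': array([0.0494137, 0.       , 0.       , 0.       , 0.       ]), 'pose': array([[-0.24328097, -0.52436932,  0.81599705,  1.66570636],
       [ 0.96984443, -0.14425681,  0.19644783,  0.30076159],
       [ 0.01470192,  0.83918221,  0.5436
[... 418 characters left out ...]
    [-0.99998148,  0.00258448,  0.00551066,  0.01465934],
       [ 0.00593145,  0.21065703,  0.97754204,  0.96930864],
       [ 0.        ,  0.        ,  0.        ,  1.        ]])}
wrist {'intrinsics': array([[331.96989663,   0.        , 325.66092971],
       [  0.        , 331.96989663, 199.7048365 ],
       [  0.        ,   0.        ,   1.        ]]), 'dist_coeffs': array([-0.05123163,  0.        ,  0.        ,  0.        ,  0.        ]), 'pose': array([[ 0.43834312,  0.84848224,  0.29653532,  0.30746823],
       [-0.89880698,  0.41422134,  0.14341095, -0.43321684],
       [-0.00114962, -0.32939121,  0.94419283,  0.37358951],
       [ 0.        ,  0.        ,  0.        ,  1.        ]])}
```

View pics/scene0.png

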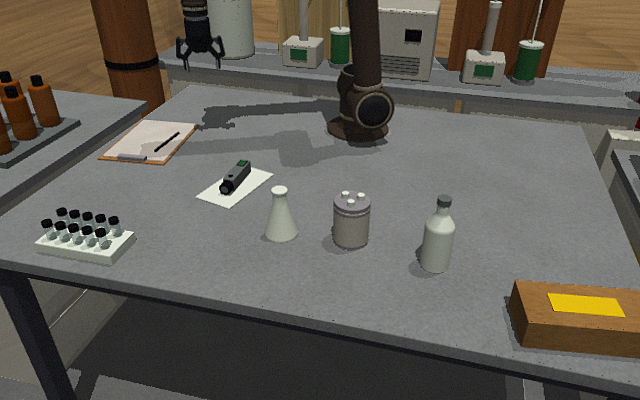

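View pics/top0.png

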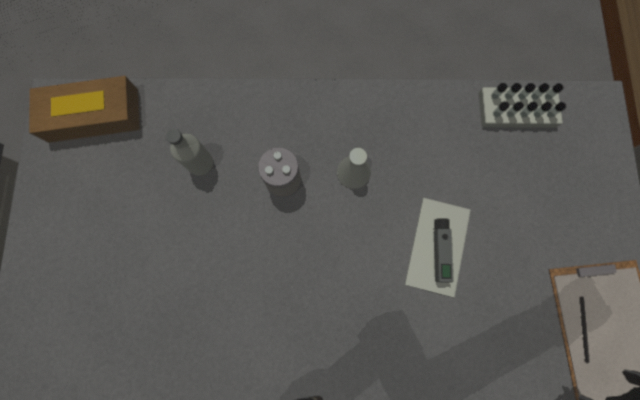

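View pics/wrist0.png

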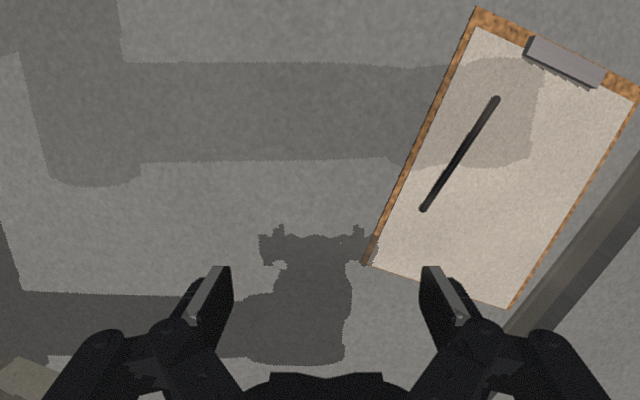

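Scene: the thermometer is on the mat (top view ~(444,250)), its lens pointing up the picture (+x). The row is flask (355,170), cell (280,170), bottle (190,150). Next I'll enlarge the crops.

```bash
python3 - <<'E'
import cv2
t=cv2.imread("pics/top0.png");s=cv2.imread("pics/scene0.png")
cv2.imwrite("pics/c1.png",cv2.resize(t[190:305,390:490],None,fx=5,fy=5,interpolation=2))
cv2.imwrite("pics/c2.png",cv2.resize(t[120:220,160:380],None,fx=3.6,fy=3.6,interpolation=2))
cv2.imwrite("pics/c3.png",cv2.resize(s[150:280,190:470],None,fx=2.8,fy=2.8,interpolation=2))
E
```

```text
(no output)
```

View pics/c1.png

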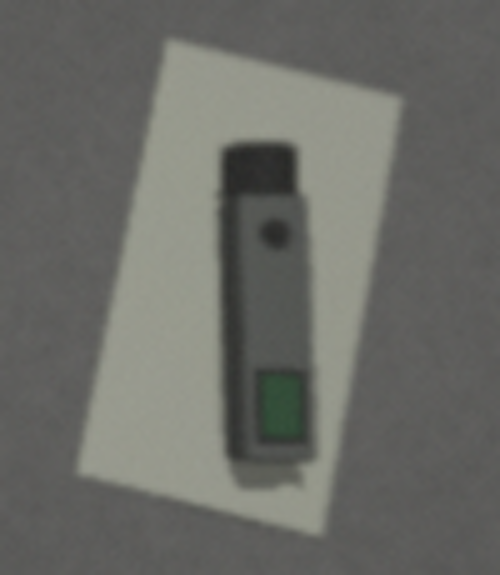

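View pics/c2.png

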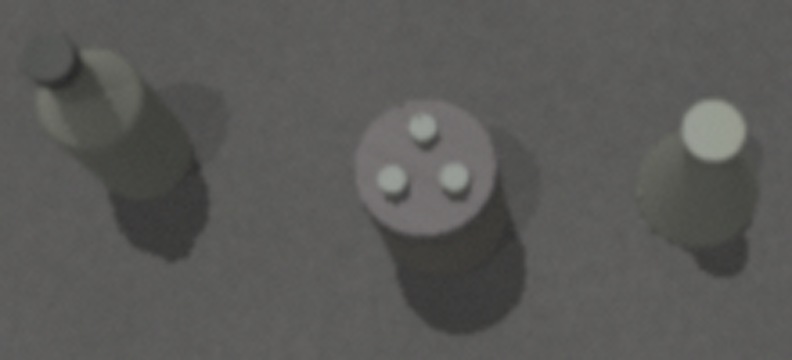

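View pics/c3.png

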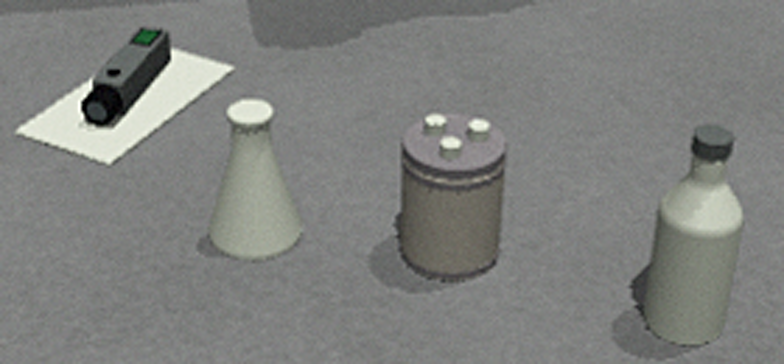

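```bash
cat >h.py <<'E'
import numpy as np,cv2
from workcell import *
from scipy.spatial.transform import Rotation as R
F=np.diag([1,-1,-1.])
def unp(c,px,z):
    px=np.array(px,float).reshape(-1,1,2)
    n=cv2.undistortPoints(px,c["intrinsics"],c["dist_coeffs"])[:,0]
    d=np.c_[n,np.ones(len(n))]@F@c["pose"][:3,:3].T; o=c["pose"][:3,3]
    return o+d*((z-o[2])/d[:,2])[:,None]
def proj(c,P):
    P=np.array(P,float).reshape(-1,3); M=c["pose"][:3,:3]; Q=(P-c["pose"][:3,3])@M@F
    return cv2.projectPoints(Q,np.zeros(3),np.zeros(3),c["intrinsics"],c["dist_coeffs"])[0][:,0]
def crop(off,f,pts): return (np.array(pts,float)+.5)/f-.5+np.array(off)
def tcp():
    s=state();q=s["orientation"];return s["eef_pos"],R.from_quat([q[1],q[2],q[3],q[0]])
E
python3 - <<'E'
from h import *
np.set_printoptions(precision=4,suppress=True)
c=get_calibration("top");s=get_calibration("scene")
print("cell",unp(c,crop((160,120),3.6,[[426,168]]),.12))
# scene: lid ellipse centre crop (453,144), width 402..505
print("cell scene",unp(s,crop((190,150),2.8,[[453,145]]),.12))
b=unp(c,crop((390,190),5,[[243,460],[315,457],[237,194],[305,194]]),.044);print("body top",b)
r=b[:2].mean(0);f=b[2:].mean(0);d=f-r;print("yaw",np.degrees(np.arctan2(d[1],d[0])),np.linalg.norm(d))
for i,j in((0,2),(1,3)):
    e=b[j]-b[i];print(np.degrees(np.arctan2(e[1],e[0])))
u=d/np.linalg.norm(d);print("mid",r+u*.0745)
print("mat",unp(c,crop((390,190),5,[[167,38],[403,97],[325,536],[77,474]]),.004))
# scene
print("lens scene",unp(s,crop((190,150),2.8,[[97,109]]),.024))
b=unp(s,crop((190,150),2.8,[[170,38],[140,28]]),.044);print(b)
print("flask top",unp(c,crop((160,120),3.6,[[714,131]]),.133),"bottle",unp(c,crop((160,120),3.6,[[50,59]]),.19))
print("scene flask",unp(s,crop((190,150),2.8,[[250,110]]),.133),unp(s,crop((190,150),2.8,[[712,137]]),.19))
E
```

```text
cell [[0.6634 0.1141 0.12  ]]
cell scene [[0.6759 0.1185 0.12  ]]
body top [[ 0.4113 -0.2528  0.044 ]
 [ 0.4126 -0.2862  0.044 ]
 [ 0.5347 -0.2572  0.044 ]
 [ 0.5347 -0.2895  0.044 ]]
yaw -1.7864645082247894 0.1228416157567742
-2.0215642425623854
-1.5488132535987063
mid [ 0.4864 -0.2718  0.044 ]
mat [[ 0.6192 -0.2383  0.004 ]
 [ 0.5893 -0.3551  0.004 ]
 [ 0.376  -0.3016  0.004 ]
 [ 0.405  -0.1842  0.004 ]]
lens scene [[ 0.5609 -0.2717  0.024 ]]
[[ 0.4346 -0.2413  0.044 ]
 [ 0.4223 -0.2809  0.044 ]]
flask top [[ 0.6838 -0.0645  0.133 ]] bottle [[0.7075 0.3262 0.19  ]]
scene flask [[ 0.6878 -0.0603  0.133 ]] [[0.7174 0.3296 0.19  ]]
```

```bash
cat >ov.py <<'E'
from h import *
import sys
cx,cy,tx,ty,yaw=map(float,sys.argv[1:6])
def rect(z,x0,x1,w):
    y=np.radians(yaw);P=np.array([[x0,w],[x1,w],[x1,-w],[x0,-w]])
    return np.c_[tx+P[:,0]*np.cos(y)-P[:,1]*np.sin(y),ty+P[:,0]*np.sin(y)+P[:,1]*np.cos(y),np.full(4,z)]
th=np.linspace(0,2*np.pi,60)
curves=[(np.c_[cx+.045*np.cos(th),cy+.045*np.sin(th),0*th+z],(0,0,255)) for z in(0,.12)]
curves+=[(rect(.044,-.0745,.0745,.017),(0,255,0)),(rect(.004,-.0745,.0745,.017),(255,255,0))]
out=[]
for n,(x,y,w,h),f in(("top",(250,140,220,150),3.6),("scene",(190,150,200,110),4)):
    c=get_calibration(n);im=cv2.imread(f"pics/{n}0.png")[y:y+h,x:x+w]
    im=cv2.resize(im,None,fx=f,fy=f,interpolation=2)
    for P,col in curves:
        p=(proj(c,P)-[x,y]+.5)*f-.5
        cv2.polylines(im,[np.int32(p.round())],True,col,1,16)
    cv2.imwrite(f"pics/{sys.argv[6]}_{n}.png",im)
E
python3 ov.py .6634 .1141 .4864 -.2718 -1.8 ov1
python3 - <<'E'
from h import *
from scipy.optimize import least_squares
c=get_calibration("top");s=get_calibration("scene")
a=crop((160,120),3.6,[[426,168]]);b=crop((190,150),2.8,[[453,145]])
r=least_squares(lambda p:np.r_[(proj(c,p)-a).ravel(),(proj(s,p)-b).ravel()],[.66,.11,.12]);print(r.x,r.fun)
E
```

```text
[0.66539159 0.11564631 0.11291397] [-0.33557881  0.0672089  -0.36949143  0.00485728]
```

View pics/ov1_top.png

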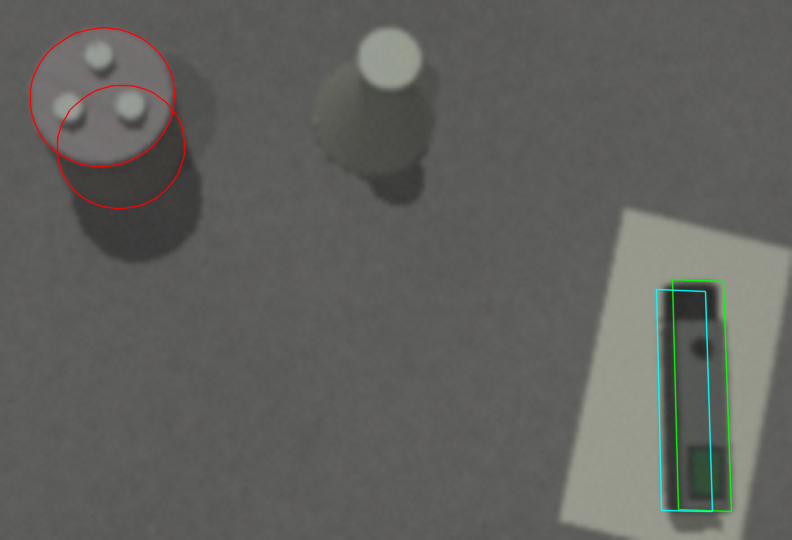

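View pics/ov1_scene.png

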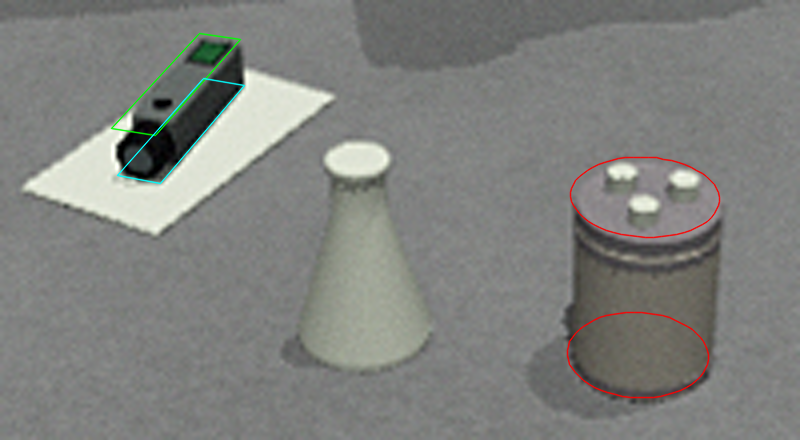

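```bash
python3 ov.py .666 .116 .485 -.271 -1.8 ov2; python3 - <<'E'
from h import *
np.set_printoptions(precision=4,suppress=True)
p,r=tcp();M=r.as_matrix();print(p);print(M)
# desired: tool y down, tool z = +-thermo y (yaw y)
for yaw in(-1.8,):
  a=np.radians(yaw);ty=np.array([-np.sin(a),np.cos(a),0])
  for s in(1,-1):
    z=s*ty;y=np.array([0,0,-1.]);x=np.cross(y,z);D=np.c_[x,y,z]
    print(s,(R.from_matrix(D)*r.inv()).as_rotvec(), np.array([.486,-.271,.15])-p)
E
```

```text
[ 0.2305 -0.4714  0.2307]
[[-0.8984 -0.0006  0.4392]
 [-0.4392  0.0011 -0.8984]
 [-0.     -1.     -0.0013]]
1 [ 0.0004 -0.0017  2.6554] [ 0.2555  0.2004 -0.0807]
-1 [-0.0013 -0.0003 -0.4862] [ 0.2555  0.2004 -0.0807]
```

View pics/ov2_scene.png

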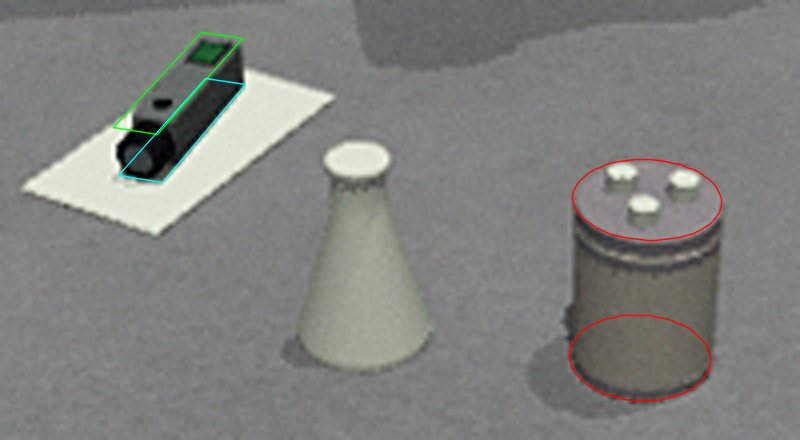

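```bash
python3 -m pendant '23 18 -8 0 0 -.044 1;23 18 -8 0 0 -.044 1;23 18 -8 0 0 -.044 1;23 18 -8 0 0 -.044 1;23 18 -8 0 0 -.044 1;23 18 -8 0 0 -.044 1;23 18 -8 0 0 -.044 1;23 18 -8 0 0 -.044 1;23 18 -8 0 0 -.044 1;23 18 -8 0 0 -.044 1;23 18 -8 0 0 -.044 1;0 0 0 0 0 0 1'
python3 -m pendant '0 0 0 0 0 0 1;0 0 0 0 0 0 1'
python3 - <<'E'
from h import *
np.set_printoptions(precision=4,suppress=True)
c=get_calibration("wrist");print(tcp()[0],tcp()[1].as_matrix());im=capture("wrist")[:,:,::-1].copy()
np.save("w1.npy",c["pose"]);cv2.imwrite("pics/w1.png",im)
E
```

```text
clock: 1.15
eef_pos: [0.486, -0.2705, 0.141]
orientation: [-0.01, 0.009, 0.708, -0.706]
ft_force: [0.9, 0.4, -0.3]
width: 0.997
clock: 1.32
eef_pos: [0.4832, -0.2736, 0.1431]
orientation: [-0.01, 0.01, 0.707, -0.707]
ft_force: [0.2, 0.1, 0.2]
width: 0.999
[ 0.4832 -0.2736  0.1431] [[-0.9996 -0.001  -0.0283]
 [ 0.0283  0.0001 -0.9996]
 [ 0.001  -1.     -0.0001]]
```

View pics/w1.png

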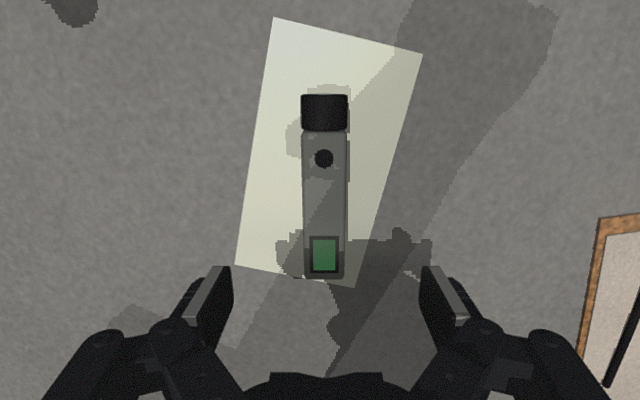

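Wrist view: body from rear (303–343,277) to front (303–346,131), barrel to y≈95, mat corners (274,17),(423,53),(235,264),(353,288).

```bash
python3 - <<'E'
import cv2
im=cv2.imread("pics/w1.png")[80:290,280:370];cv2.imwrite("pics/w1c.png",cv2.resize(im,None,fx=2.8,fy=2.8,interpolation=2))
from h import *
np.set_printoptions(precision=4,suppress=True)
c=get_calibration("wrist");c["pose"]=np.load("w1.npy")
b=unp(c,[[303,278],[344,278],[303,131],[347,131]],.044);print(b)
r=b[:2].mean(0);f=b[2:].mean(0);d=f-r
print(np.degrees(np.arctan2(d[1],d[0])),"L",np.linalg.norm(d),"mid",r+d/np.linalg.norm(d)*.0745)
print(unp(c,[[274,17],[423,53],[353,288],[235,264]],.004))
E
```

```text
[[ 0.4149 -0.2515  0.044 ]
 [ 0.4138 -0.2861  0.044 ]
 [ 0.5373 -0.2579  0.044 ]
 [ 0.5364 -0.2896  0.044 ]]
-2.3115077338895036 L 0.12259074067719795 mid [ 0.4888 -0.2718  0.044 ]
[[ 0.6197 -0.2371  0.004 ]
 [ 0.5908 -0.3527  0.004 ]
 [ 0.3764 -0.2968  0.004 ]
 [ 0.4068 -0.1823  0.004 ]]
```

View pics/w1c.png

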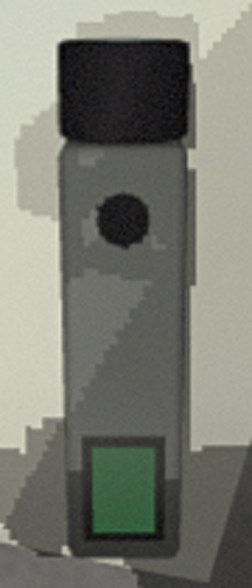

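```bash
python3 -m pendant '4 2.5 -30 0 0 0 1;0 0 -30 0 0 0 1;0 0 -30 0 0 0 1;0 0 -20 0 0 0 1;0 0 -15 0 0 0 1;0 0 -10 0 0 0 1;0 0 0 0 0 0 1;0 0 0 0 0 0 1'
python3 -m pendant '0 0 0 0 0 0 0;0 0 0 0 0 0 0;0 0 0 0 0 0 0;0 0 0 0 0 0 0;0 0 0 0 0 0 0;0 0 0 0 0 0 0;0 0 0 0 0 0 0;0 0 0 0 0 0 0;0 0 0 0 0 0 0;0 0 0 0 0 0 0;0 0 0 0 0 0 0;0 0 0 0 0 0 0'
python3 - <<'E'
from h import *
np.set_printoptions(precision=4,suppress=True)
c=get_calibration("wrist");s=state();print(s["ft_force"],s["ft_torque"],s["width"],s["clock"],tcp()[0],tcp()[1].as_matrix());im=capture("wrist")[:,:,::-1].copy()
np.save("w2.npy",c["pose"]);cv2.imwrite("pics/w2.png",im)
E
```

```text
clock: 2.03
eef_pos: [0.4872, -0.2718, 0.0087]
orientation: [0.011, -0.011, -0.707, 0.707]
ft_force: [0.1, -1.5, -0.1]
width: 1.001
clock: 3.03
eef_pos: [0.4882, -0.2714, 0.0092]
orientation: [0.01, -0.011, -0.707, 0.707]
ft_force: [-0.7, 0.1, 5.0]
width: 0.391
[-0.7331  0.0842  5.045 ] [ 0.048   0.0717 -0.0069] 0.3912447815770494 3.0333 [ 0.4882 -0.2714  0.0092] [[-0.9996  0.0014 -0.0291]
 [ 0.0291 -0.0009 -0.9996]
 [-0.0014 -1.      0.0008]]
```

View pics/w2.png

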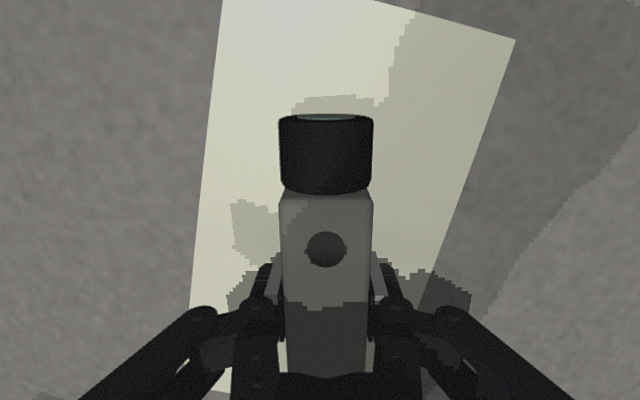

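Gripped (opening ≈33 mm). Lifting, then carrying it across.

```bash
python3 -m pendant '0 0 4 0 0 0 0;0 0 8 0 0 0 0;0 0 10 0 0 0 0;0 0 8 0 0 0 0;0 0 6 0 0 0 0;0 0 0 0 0 0 0'
python3 - <<'E'
from h import *
cv2.imwrite("pics/w3.png",capture("wrist")[:,:,::-1]);s=state();print(s["ft_force"],s["ft_torque"],s["width"])
E
python3 -m pendant '0 8 0 0 0 0 0;1 15 0 0 0 .003 0;1 22 0 0 0 .003 0;1 25 0 0 0 .003 0;1 25 0 0 0 .003 0;1 25 0 0 0 .003 0;1 25 0 0 0 .003 0;1 25 0 0 0 .003 0;1 25 0 0 0 .003 0;1 25 0 0 0 .003 0;0 25 0 0 0 .003 0;0 25 0 0 0 .003 0'
python3 -m pendant '0 25 0 0 0 0 0;0 25 0 0 0 0 0;0 25 0 0 0 0 0;0 20 0 0 0 0 0;0 12 0 0 0 0 0;0 7 0 0 0 0 0;0 3 0 0 0 0 0;0 0 0 0 0 0 0;0 0 0 0 0 0 0;0 0 0 0 0 0 0'
python3 - <<'E'
from h import *
np.set_printoptions(precision=4,suppress=True)
c=get_calibration("wrist");s=state();print(s["ft_force"],s["ft_torque"],s["width"],s["clock"],tcp()[0],tcp()[1].as_matrix());np.save("w4.npy",c["pose"])
for n in("wrist","scene","top"):
    cv2.imwrite(f"pics/{n}4.png",capture(n)[:,:,::-1])
im=cv2.imread("pics/scene4.png")[150:280,290:480];cv2.imwrite("pics/scene4c.png",cv2.resize(im,None,fx=4,fy=4,interpolation=2))
im=cv2.imread("pics/top4.png")[110:290,220:380];cv2.imwrite("pics/top4c.png",cv2.resize(im,None,fx=3.3,fy=3.3,interpolation=2))
E
```

```text
clock: 3.58
eef_pos: [0.4886, -0.2717, 0.0463]
orientation: [0.009, -0.011, -0.707, 0.707]
ft_force: [-0.1, 0.1, -2.1]
width: 0.391
[ 0.87981478 -0.17237356 -2.78925969] [-0.00314149 -0.00210053  0.03812712] 0.3890692788526466
clock: 4.63
eef_pos: [0.4954, 0.0013, 0.0438]
orientation: [0.001, -0.002, 0.707, -0.707]
ft_force: [-0.1, -0.6, -2.7]
width: 0.39
clock: 5.47
eef_pos: [0.4996, 0.0563, 0.0443]
orientation: [0.03, -0.031, 0.723, -0.69]
ft_force: [-0.5, 0.2, -2.1]
width: 0.389
[-0.4507  0.1863 -2.0733] [-0.0104 -0.0054 -0.0063] 0.38927560361960745 5.4667 [0.4996 0.0563 0.0443] [[-0.9963 -0.0044  0.086 ]
 [-0.0861  0.0458 -0.9952]
 [ 0.0005 -0.9989 -0.046 ]]
```

View pics/wrist4.png

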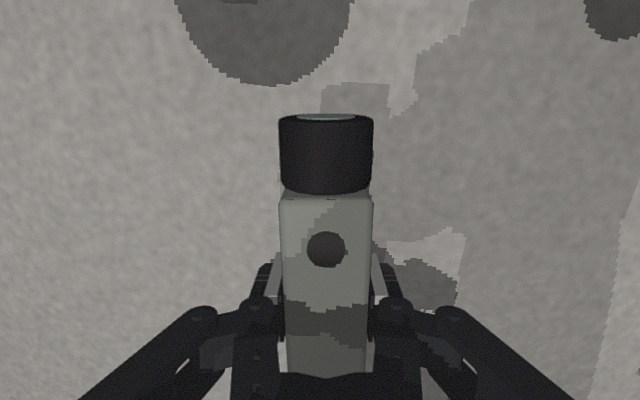

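View pics/scene4c.png

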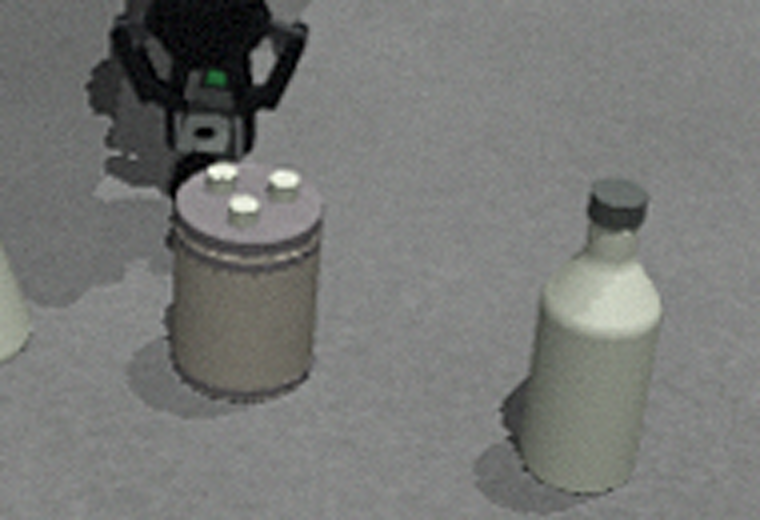

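View pics/top4c.png

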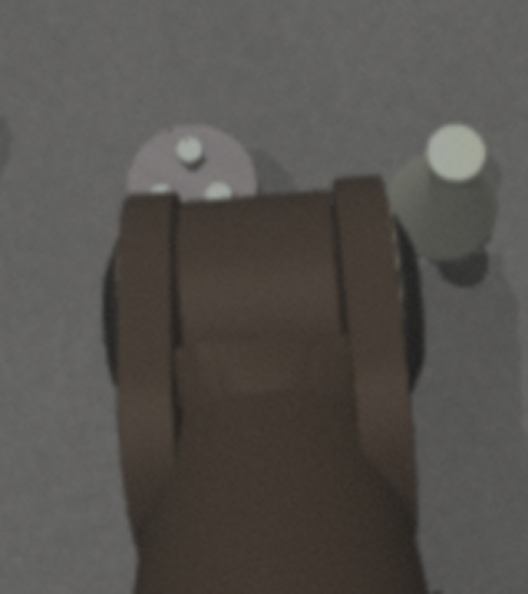

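```bash
python3 - <<'E'
from h import *
np.set_printoptions(precision=4,suppress=True)
s=state();print(s["clock"],s["joints"],s["joint_vel"],s["ft_force"],tcp()[0]);print(tcp()[1].as_matrix())
E
```

```text
5.6167 [ 0.0855  0.1543 -0.4261  0.9907  0.0461  3.1406] [ 0.0024 -0.001   0.0021 -0.0011  0.0002  0.001 ] [ 0.0263  0.5224 -2.4903] [0.4996 0.0565 0.0443]
[[-0.9963 -0.0043  0.0863]
 [-0.0864  0.0459 -0.9952]
 [ 0.0003 -0.9989 -0.0461]]
```

Joint 6 hit its limit (yaw must be ≥ bearing of the arm), which turned and tilted the tool; I'll aim along a ~14° heading instead.

```bash
cat >goal.py <<'E'
from h import *
import sys
np.set_printoptions(precision=4,suppress=True)
x,y,z,a=map(float,sys.argv[1:5])
p,r=tcp();D=np.c_[[-np.cos(a),-np.sin(a),0],[0,0,-1],[np.sin(a),-np.cos(a),0]]
s=state();print(s["clock"],"j",s["joints"],"w",s["width"],"F",s["ft_force"]);print("tcp",p,"shift mm",(np.array([x,y,z])-p)*1e3,"rot",(R.from_matrix(D)*r.inv()).as_rotvec())
E
python3 goal.py .5018 .0741 .0447 .25
```

```text
5.6167 j [ 0.0855  0.1543 -0.4261  0.9907  0.0461  3.1406] w 0.3881564625236056 F [ 0.0263  0.5224 -2.4903]
tcp [0.4996 0.0565 0.0443] shift mm [ 2.1654 17.6036  0.3878] rot [-0.0454 -0.008   0.1635]
```

```bash
python3 -m pendant '0 0 0 -.006 -.001 .03 0;0 1 0 -.008 -.0015 .03 0;0 3 0 -.008 -.0015 .03 0;1 4 0 -.008 -.0015 .03 0;1 4 0 -.008 -.0015 .025 0;0 3 0 -.008 -.001 .018 0;0 2 0 0 0 0 0;0 0 0 0 0 0 0;0 0 0 0 0 0 0;0 0 0 0 0 0 0'
python3 goal.py .5018 .0741 .0447 .25
```

```text
clock: 6.45
eef_pos: [0.5016, 0.0738, 0.0443]
orientation: [-0.088, 0.088, -0.701, 0.702]
ft_force: [-0.4, -0.9, -2.5]
width: 0.385
6.45 j [ 0.1463  0.1621 -0.4161  0.9932 -0.0006  3.038 ] w 0.38519713557480845 F [-0.4191 -0.8853 -2.4739]
tcp [0.5016 0.0738 0.0443] shift mm [0.2029 0.3326 0.4029] rot [ 0.0007 -0.0005  0.    ]
```

```bash
python3 - <<'E'
from h import *
c=get_calibration("wrist");np.save("w5.npy",c["pose"])
w=capture("wrist")[:,:,::-1].copy();s=capture("scene")[:,:,::-1].copy()
cv2.imwrite("pics/w5.png",w)
cv2.imwrite("pics/s5.png",s)
cv2.imwrite("pics/s5c.png",cv2.resize(s[140:270,270:420],None,fx=4.5,fy=4.5,interpolation=2))
E
```

```text
(no output)
```

View pics/w5.png

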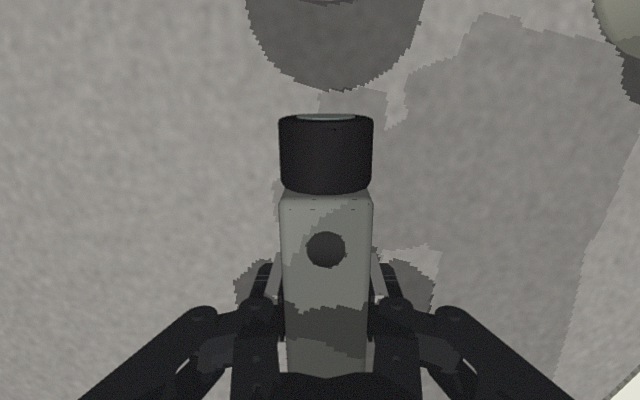

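View pics/s5c.png

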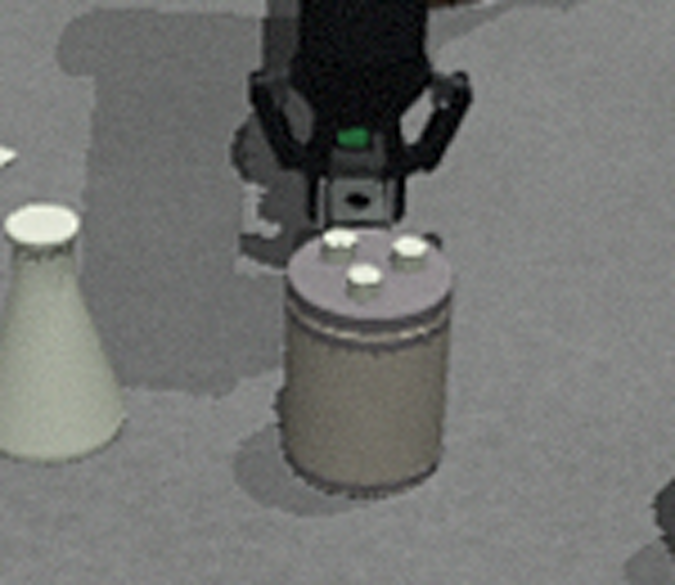

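```bash
python3 - <<'E'
from h import *
np.set_printoptions(precision=4,suppress=True)
c=get_calibration("wrist");c["pose"]=np.load("w5.npy")
a=np.linspace(-1,1,9)+.25+np.pi
for z in(0,.01): print(proj(c,np.c_[.666+.045*np.cos(a),.116+.045*np.sin(a),0*a+z])[1:-1].round(1).tolist())
p,_=tcp();print("lens proj",proj(c,[[p[0]+.0745*np.cos(.25),p[1]+.0745*np.sin(.25),.0596]]),
 proj(c,[[p[0]+.0745*np.cos(.25),p[1]+.0745*np.sin(.25),.0596+.017]]))
im=cv2.imread("pics/w5.png")
cv2.imwrite("pics/w5a.png",cv2.resize(im[0:20,230:440],None,fx=3.8,fy=3.8,interpolation=2))
cv2.imwrite("pics/w5b.png",cv2.resize(im[100:200,260:400],None,fx=5,fy=5,interpolation=2))
E
```

```text
[[264.5, -22.4], [283.3, -8.0], [304.3, 0.9], [326.5, 3.9], [348.7, 0.9], [369.7, -8.0], [388.5, -22.5]]
[[260.8, -28.8], [280.7, -13.5], [303.1, -4.1], [326.6, -0.9], [350.1, -4.1], [372.4, -13.6], [392.3, -28.9]]
lens proj [[328.0703 116.0908]] [[328.4772 120.8162]]
```

View pics/w5a.png

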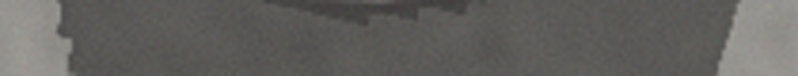

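View pics/w5b.png

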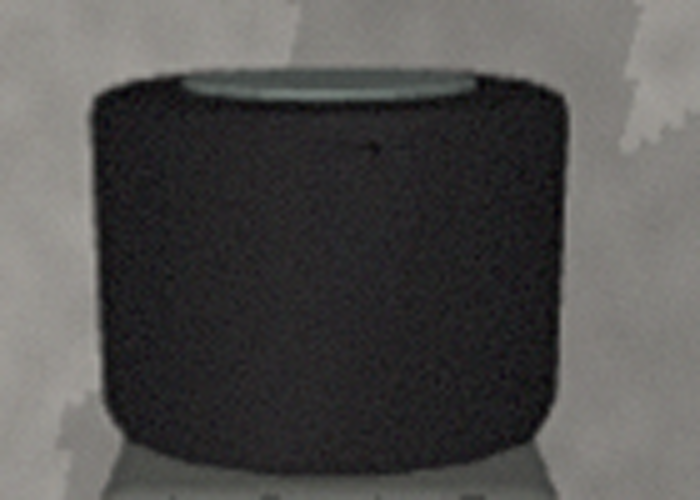

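Lens centre at (326,117) and cell foot at (327.5,5) agree with predictions ((328,116),(326.5,4)) within about 2 mm. Holding still for 3 s.

```bash
Z='x'; python3 -m pendant '0 0 0 0 0 0 0;0 0 0 0 0 0 0;0 0 0 0 0 0 0;0 0 0 0 0 0 0;0 0 0 0 0 0 0;0 0 0 0 0 0 0;0 0 0 0 0 0 0;0 0 0 0 0 0 0;0 0 0 0 0 0 0;0 0 0 0 0 0 0;0 0 0 0 0 0 0;0 0 0 0 0 0 0'
python3 -m pendant '0 0 0 0 0 0 0;0 0 0 0 0 0 0;0 0 0 0 0 0 0;0 0 0 0 0 0 0;0 0 0 0 0 0 0;0 0 0 0 0 0 0;0 0 0 0 0 0 0;0 0 0 0 0 0 0;0 0 0 0 0 0 0;0 0 0 0 0 0 0;0 0 0 0 0 0 0;0 0 0 0 0 0 0'
python3 -m pendant '0 0 0 0 0 0 0;0 0 0 0 0 0 0;0 0 0 0 0 0 0;0 0 0 0 0 0 0;0 0 0 0 0 0 0;0 0 0 0 0 0 0;0 0 0 0 0 0 0;0 0 0 0 0 0 0;0 0 0 0 0 0 0;0 0 0 0 0 0 0;0 0 0 0 0 0 0;0 0 0 0 0 0 0'
python3 goal.py .488 -.2714 .0463 -.029
```

```text
clock: 7.55
eef_pos: [0.5017, 0.0738, 0.0443]
orientation: [-0.088, 0.088, -0.701, 0.702]
ft_force: [0.2, -0.5, -2.7]
width: 0.391
clock: 8.55
eef_pos: [0.5017, 0.0738, 0.0443]
orientation: [-0.088, 0.088, -0.701, 0.702]
ft_force: [-0.5, -0.8, -2.8]
width: 0.392
clock: 9.55
eef_pos: [0.5016, 0.0738, 0.0443]
orientation: [-0.088, 0.088, -0.701, 0.702]
ft_force: [-0.7, -0.2, -2.6]
width: 0.388
9.55 j [ 0.1464  0.1621 -0.4161  0.9932 -0.0005  3.0378] w 0.3875378298175836 F [-0.6912 -0.2067 -2.6352]
tcp [0.5016 0.0738 0.0443] shift mm [ -13.6143 -345.2066    1.9905] rot [ 0.0005 -0.0006 -0.2791]
```

```bash
python3 -m pendant '0 -8 2 0 0 0 0;-1 -16 0 0 0 -.015 0;-1 -22 0 0 0 -.022 0;-1 -25 0 0 0 -.025 0;-1 -25 0 0 0 -.025 0;-1 -25 0 0 0 -.025 0;-1 -25 0 0 0 -.025 0;-1 -25 0 0 0 -.025 0;-1 -25 0 0 0 -.025 0;-1 -25 0 0 0 -.025 0;-1 -25 0 0 0 -.025 0;-1 -25 0 0 0 -.022 0'
python3 -m pendant '-1 -25 0 0 0 -.02 0;-1 -22 0 0 0 0 0;-.6 -15 0 0 0 0 0;0 -8 0 0 0 0 0;0 -4 0 0 0 0 0;0 0 0 0 0 0 0;0 0 0 0 0 0 0;0 0 0 0 0 0 0'
python3 goal.py .488 -.2714 .0463 -.029
```

```text
clock: 10.55
eef_pos: [0.4902, -0.199, 0.0465]
orientation: [0.004, -0.004, -0.707, 0.707]
ft_force: [0.6, 0.1, -1.3]
width: 0.387
clock: 11.22
eef_pos: [0.4881, -0.2702, 0.0463]
orientation: [-0.01, 0.01, 0.707, -0.707]
ft_force: [0.3, -0.0, -2.5]
width: 0.392
11.2167 j [-0.5054  0.2509 -0.2998  1.0208 -0.0004  2.6639] w 0.3919010595415317 F [ 0.2576 -0.0103 -2.4558]
tcp [ 0.4881 -0.2702  0.0463] shift mm [-0.07   -1.1874  0.0258] rot [-0.     -0.0008 -0.0013]
```

```bash
python3 -m pendant '0 -1 -6 0 0 0 0;0 0 -10 0 0 0 0;0 0 -8 0 0 0 0;0 0 -5 0 0 0 0;0 0 -3 0 0 0 0;0 0 -2 0 0 0 0;0 0 -1 0 0 0 0;0 0 -.6 0 0 0 0;0 0 -.4 0 0 0 0;0 0 0 0 0 0 0;0 0 0 0 0 0 0'
python3 goal.py .488 -.2714 .009 -.029
```

```text
clock: 12.13
eef_pos: [0.4882, -0.2723, 0.0106]
orientation: [0.01, -0.01, -0.707, 0.707]
ft_force: [-0.2, 0.4, -2.7]
width: 0.39
12.1333 j [-0.5085  0.2795 -0.3468  0.9443 -0.0006  2.6621] w 0.39017636710619347 F [-0.2173  0.3789 -2.6587]
tcp [ 0.4882 -0.2723  0.0106] shift mm [-0.2095  0.9401 -1.5804] rot [ 0.0007 -0.0001 -0.    ]
```

```bash
python3 -m pendant '0 .8 -.5 0 0 0 0;0 0 -.4 0 0 0 0;0 0 -.4 0 0 0 0;0 0 0 0 0 0 0;0 0 0 0 0 0 0'
python3 -m pendant '0 0 -.4 0 0 0 0;0 0 0 0 0 0 0;0 0 0 0 0 0 0'
```

```text
clock: 12.55
eef_pos: [0.4881, -0.2714, 0.0093]
orientation: [0.01, -0.01, -0.707, 0.707]
ft_force: [-1.2, 1.2, 0.9]
width: 0.392
clock: 12.8
eef_pos: [0.4881, -0.2714, 0.0092]
orientation: [0.01, -0.01, -0.707, 0.707]
ft_force: [-2.8, 2.7, 5.5]
width: 0.384
```

Contact made (force turned from −2.7 to +5.5 N). Releasing.

```bash
python3 -m pendant '0 0 0 0 0 0 .5;0 0 0 0 0 0 .6;0 0 0 0 0 0 .8;0 0 0 0 0 0 1;0 0 0 0 0 0 1;0 0 0 0 0 0 1;0 0 0 0 0 0 1;0 0 0 0 0 0 1;0 0 0 0 0 0 1'
python3 -m pendant '0 0 5 0 0 0 1;0 0 15 0 0 0 1;0 0 25 0 0 0 1;0 0 30 0 0 0 1;0 0 30 0 0 0 1;0 0 20 0 0 0 1;0 0 9 0 0 0 1;0 0 0 0 0 0 1;0 0 0 0 0 0 1;0 0 0 0 0 0 1'
python3 - <<'E'
from h import *
np.set_printoptions(precision=4,suppress=True)
c=get_calibration("wrist");np.save("w6.npy",c["pose"]);print(tcp()[0])
w=capture("wrist")[:,:,::-1].copy();s=capture("scene")[:,:,::-1].copy()
cv2.imwrite("pics/w6.png",w);cv2.imwrite("pics/s6.png",s)
a=cv2.imread("pics/scene0.png");d=cv2.absdiff(a,s)[150:280,190:470]
cv2.imwrite("pics/s6c.png",np.vstack([cv2.resize(x,None,fx=2.2,fy=2.2,interpolation=2) for x in(s[150:280,190:470],d*3)]))
E
```

```text
clock: 13.55
eef_pos: [0.488, -0.2714, 0.0086]
orientation: [0.01, -0.01, -0.707, 0.707]
ft_force: [-0.2, -0.0, -0.9]
width: 1.0
clock: 14.38
eef_pos: [0.4873, -0.271, 0.1409]
orientation: [-0.011, 0.009, 0.707, -0.707]
ft_force: [-0.8, -0.4, -0.2]
width: 0.997
[ 0.4873 -0.271   0.1409]
```

View pics/w6.png

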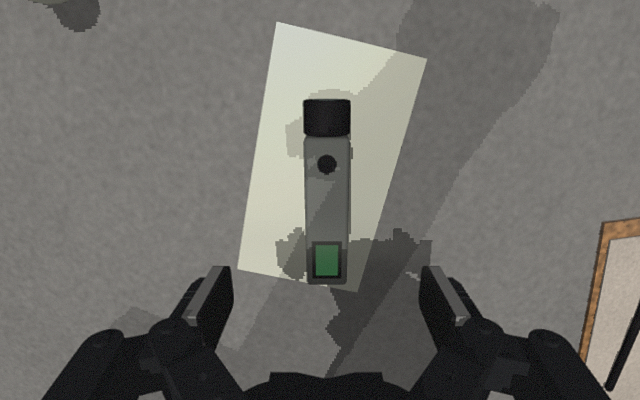

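View pics/s6c.png

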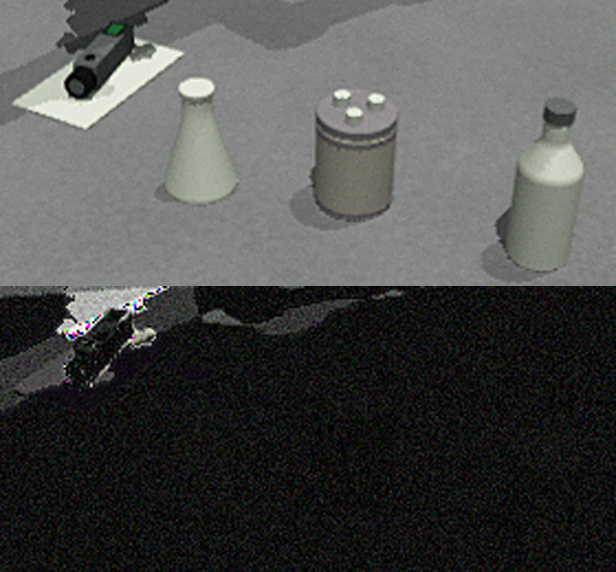

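The thermometer lies as before: in the wrist view it and the mat shifted by the same few pixels. The difference image shows no change at the flask, cell or bottle.

```bash
python3 -m pendant '0 0 0 0 0 0 1;0 0 0 0 0 0 1;0 0 0 0 0 0 1'; python3 -c "
from workcell import *
print(sign_off())"
```

```text
clock: 14.73
eef_pos: [0.4878, -0.2713, 0.142]
orientation: [-0.011, 0.01, 0.707, -0.707]
ft_force: [0.1, -0.1, -0.5]
width: 0.999
the job is handed in; nothing more can be done
None
```

I picked up the thermometer and held it level at the middle of the cell's side wall, about 60 mm above the bench with the lens about 50 mm away. It stayed still for over 3 s. I then put it back on its spot on the mat, let go, lifted clear and handed the job in at 14.7 s.

**Problem on the way:** my first approach ran joint 6 to its range limit (3.1406 of 3.14 rad) and the tool stopped short, turned and slightly tilted. I changed to a heading about 14° off straight ahead, which corrected the tilt before the hold. I saw no sign of a joint leaving its range, but the sign-off gives no verdict.

**Last checks:**
- **Aim:** at the hold, the wrist picture matched the predicted lens and cell positions to within about 2 mm. The lens-to-wall distance is worked out from those positions, not measured directly.
- **Disagreement:** in the first pictures, my overhead and oblique readings of the cell's lid differed by about 12 mm in x. I used an overlay of both views to settle its position, and the wrist view later agreed with that.
- **Thermometer:** it lies where it started on the mat, to within about 1 mm.
- **Bystanders:** comparing the oblique view from before and after shows no change at the cell, bottle or flask.
- **Forces:** the wrist force stayed under about 7 N in every reading.

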